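Sort chassis parts into bins beside their twins

ROBOT

A 6-joint arm with a two-finger parallel gripper is mounted at the origin on the work surface. World frame = base frame: x ahead of the robot, y to its left, z up, the work surface at z = 0. Lengths are in m, angles in rad, forces in N, time in s.
With the tool pointing down it reaches from about 0.4 to 0.925 m from the base axis. Payload 12.5 kg.
Tool frame: the origin (TCP) lies between the finger pads; the fingertips stand 8 mm ahead of it and the grasp point (between the pads) lies 11 mm behind it (env.tip_extent is the z of the fingertips in the tool frame, in m); z points along the fingers, y is the direction in which the jaws open and shut (so a half turn about z gives the same grasp; the last joint's range is limited). The gripper opens to 95 mm and grips with 3 to 60 N. Pads are 20 mm wide; open, the fingers measure 119 mm over their backs; the gripper's body (75 mm by 180 mm) begins 59 mm behind the grasp point.
Start: joints at [1.175, 0.491, 1.559, -0, 1.092, -0.106], TCP at [0.179, 0.599, 0.223] pointing down, gripper open.
Joint ranges: [-3.1, 3.1], [-0.84, 2.19], [0.05, 2.79], [-1.13, 4.28], [0.06, 2.93], [-2.69, 2.69]. Speed limits (rad/s): [2.22, 2.22, 2.79, 3.14, 3.14, 3.14].

INTERFACE

Orientations are given as a 3x3 rotation matrix whose columns are the frame's x, y, z axes.
In Python, from bench import get_state, eyes, finish_job, finder, env gives the robot as it stands.
- The arm moves only by the tool play_rows, never from a script. Its argument "increments" is a list that holds one entry, the list of rows, each a list of 5 numbers: the closure in counts, from 0 (fully open) to 255 (shut), then the shift along the tool's x, y, z in cm, then the turn about the tool's z in degrees. A call has 1 to 20 rows; each row is the pose to reach, as a shift and turn from the pose commanded when the call began, along the tool's axes at that moment; what a row does not reach only later rows make up. A row lasts 1/10 s, in which the tool goes at most 50 mm and 8.59 degrees, less where a joint would pass 70% of its speed; a pose out of reach is approached as far as the arm can. A call with a gripper value outside its range is refused whole. The fingers move at their own pace and stop on an object; "newtons" is the grip in N (left out, the last holds). Time passes only in rows, so rows that repeat a pose let the fingers close. It gives the time, the measured TCP pose, the force and the opening at its end, in the units of the state.
- get_state(): the state, without advancing time (a new reading comes with each control period).
- eyes.get_image(name): name is "scene" or "top" or "wrist"; returns the picture (384x512x3 uint8, red, green, blue); there is no depth.
- eyes.calibration(name): a dict with "fx", "fy", "cx", "cy" (pixels), "rvec" (rotation vector, rad) and "tvec" (3), from world to camera coordinates, as OpenCV has them. Camera axes: x right, y down, z forward; pixel columns grow to the right and rows downward; lengths in m; the calibration is good to about 2 mm. The wrist camera is an equidistant fisheye: a pixel r from the principal point sees the ray r / f radians off the axis. A picture is of the moment at which its call begins: read the wrist's pose just before it. calibration takes no time and is no camera call; for the wrist camera it gives the pose at the moment of the call.
- finish_job(): hands the job in, once; it reports no verdict.
Trained networks look in the newest picture that a camera, given by its name, has taken for a name from the list of things; names that differ only in an ending like _2 or _b are one class to them, and where a whole thing is asked for, a point or a joint stands for the part that bears it (a point fixed in the world has none). Each returns a list of dicts, best first, with "score" (0 to 1); they miss things now and then, are a little off and sometimes report something else, mostly with a low value. They report only what shows in the picture. A call takes as long as a camera call. They do not tell look-alikes from the thing itself.
- finder.recognise(camera, label): "at" ([column, row] in pixels, amid what is visible of it).
The state is a dict: "t": time; "joint_pos": joint angles; "qvel": joint speeds; "tau": joint torques, N m; "tcp_pos": TCP position; "orientation": TCP orientation; "ft_force": force on the tool from outside, world axes, zero at the start; "moment": the same for the moment, N m; "width": finger opening in m.
Only numpy, scipy, OpenCV 4.12 (cv2) and the standard library are available. Lean on these libraries where they do the work, as an engineer would, in place of code of your own. Each camera call takes 0.05 s, during which the arm holds its last target. There are 200 camera calls.

TASK

Put each of the three loose metal parts on the bench (finned heat sink, round connector, transformer) into the orange bin that already holds its twin. Each must end up lying down in the bin beside its twin, not piled on it and with nothing sticking out above the rim; let go of each close over its bin, not from high up. Leave the foam block, tester, screwdriver and bottle where they stand.

Things in the scene. Friction and masses are not known exactly. Their poses are not given: they have to be found in the camera images.
- heatsink: the loose one on the table: finned heat sink, bare aluminium: 90 long (x) x 44 wide (y) x 34 tall; 6 thick base plate with five upright 4 thick fins running along x, the outer fins flush with the base's sides. Origin: centre of its underside, z up. 0.1 to 0.45 kg.
- heatsink_a (a point): centre of the -x end of the loose heatsink, 45 mm from its middle, 17 mm above its underside
- heatsink_b (a point): centre of the +x end of the loose heatsink, 45 mm from its middle, 17 mm above its underside
- heatsink_twin: an identical heatsink already lying in its bin along the bin's x axis, against one of the two side walls (its middle 36 mm to that side of the bin's middle). Same origin and axes as the loose one.
- bin_heatsink: holds the twin heatsink. The three bins are alike: open-topped orange plastic box fixed to the table, outside 130 (x) x 134 (y) x 70 tall, walls and floor 5 thick (inside 120 x 124, floor 5 above the table); small black label holder on its -x side. Origin: centre of its underside, z up.
- connector: the loose one on the table: round panel connector, bare steel, lying on its side: 92 mm long along x, square 42 x 42 flange 6 thick at the -x end (x = -46 to -40), barrel of diameter 32 (x = -40 to 26, axis 21 above the table), round collar of diameter 42 (x = 26 to 46). Pinch it on the barrel. Origin: centre of its underside, z up. 0.1 to 0.45 kg.
- connector_a (a point): centre of the -x end of the loose connector, 45 mm from its middle, 21 mm above its underside
- connector_b (a point): centre of the +x end of the loose connector, 45 mm from its middle, 21 mm above its underside
- connector_twin: an identical connector already lying in its bin along the bin's x axis, against one of the two side walls (its middle 36 mm to that side of the bin's middle). Same origin and axes as the loose one.
- bin_connector: holds the twin connector. The three bins are alike: open-topped orange plastic box fixed to the table, outside 130 (x) x 134 (y) x 70 tall, walls and floor 5 thick (inside 120 x 124, floor 5 above the table); small black label holder on its -x side. Origin: centre of its underside, z up.
- transformer: the loose one on the table: small mains transformer, bare steel, 44 tall: foot plate 90 long (x) x 44 wide (y) x 4 thick, block 66 x 28 x 40 on it, and at mid-length a winding bulge 36 long (x) x 44 wide (y), from 9 to 39 above the underside. Pinch it across the bulge. Origin: centre of its underside, z up. 0.1 to 0.45 kg.
- transformer_a (a point): centre of the -x end of the loose transformer, 45 mm from its middle, 22 mm above its underside
- transformer_b (a point): centre of the +x end of the loose transformer, 45 mm from its middle, 22 mm above its underside
- transformer_twin: an identical transformer already lying in its bin along the bin's x axis, against one of the two side walls (its middle 36 mm to that side of the bin's middle). Same origin and axes as the loose one.
- bin_transformer: holds the twin transformer. The three bins are alike: open-topped orange plastic box fixed to the table, outside 130 (x) x 134 (y) x 70 tall, walls and floor 5 thick (inside 120 x 124, floor 5 above the table); small black label holder on its -x side. Origin: centre of its underside, z up.
- foam: bystander: white foam block 100 x 90 x 90 tall, origin at the centre of its underside. Loose.
- tester: bystander: grey bench tester box 100 (x) x 85 (y) x 130 tall with a display, origin at the centre of its underside. Loose.
- screwdriver: bystander: black-handled screwdriver lying on the table, 150 long along its x axis, about 30 wide and tall, origin under its middle. Loose.
- bottle: bystander: white jar-like bottle, diameter 48, 80 tall, origin at the centre of its underside. Loose.
Mind the look-alikes: they are no part of the job. What is shaped like the transformer but pink is not meant. What is shaped like the transformer_twin but pink is not meant.

How it is judged:
At the end, for the whole second after the job is handed in: Each loose part rests (under 0.03 m/s) in its own twin's bin, both end points inside the walls and less than 48 mm above the bin's underside, so beside the twin, not on it. Each twin is at rest in its bin, underside centre within 60 mm (x) and 64 mm (y) of the middle, below 50 mm (x of heatsink_a in the frame of bin_heatsink between -0.064 and 0.064 m and y of heatsink_a in the frame of bin_heatsink between -0.064 and 0.064 m and z of each of heatsink_a, heatsink_b in the frame of bin_heatsink below 0.048 m and x of heatsink_b in the frame of bin_heatsink between -0.064 and 0.064 m and y of heatsink_b in the frame of bin_heatsink between -0.064 and 0.064 m and x of heatsink_twin in the frame of bin_heatsink between -0.06 and 0.06 m and y of heatsink_twin in the frame of bin_heatsink between -0.064 and 0.064 m and z of heatsink_twin in the frame of bin_heatsink below 0.05 m and linear speed of each of heatsink, heatsink_twin, connector, connector_twin, transformer, transformer_twin below 0.03 m/s and x of connector_a in the frame of bin_connector between -0.064 and 0.064 m and y of connector_a in the frame of bin_connector between -0.064 and 0.064 m and z of each of connector_a, connector_b in the frame of bin_connector below 0.048 m and x of connector_b in the frame of bin_connector between -0.064 and 0.064 m and y of connector_b in the frame of bin_connector between -0.064 and 0.064 m and x of connector_twin in the frame of bin_connector between -0.06 and 0.06 m and y of connector_twin in the frame of bin_connector between -0.064 and 0.064 m and z of connector_twin in the frame of bin_connector below 0.05 m and x of transformer_a in the frame of bin_transformer between -0.064 and 0.064 m and y of transformer_a in the frame of bin_transformer between -0.064 and 0.064 m and z of each of transformer_a, transformer_b in the frame of bin_transformer below 0.048 m and x of transformer_b in the frame of bin_transformer between -0.064 and 0.064 m and y of transformer_b in the frame of bin_transformer between -0.064 and 0.064 m and x of transformer_twin in the frame of bin_transformer between -0.06 and 0.06 m and y of transformer_twin in the frame of bin_transformer between -0.064 and 0.064 m and z of transformer_twin in the frame of bin_transformer below 0.05 m); the robot touches nothing.
It fails at once if a part falls into its bin faster than 1.6 m/s (let go with its underside more than about 60 mm above the rim) ((horizontal distance between heatsink and bin_heatsink below 0.06 m and height (world z) of heatsink below 0.09 m and linear speed of heatsink above 1.6 m/s) or (horizontal distance between connector and bin_connector below 0.06 m and height (world z) of connector below 0.09 m and linear speed of connector above 1.6 m/s) or (horizontal distance between transformer and bin_transformer below 0.06 m and height (world z) of transformer below 0.09 m and linear speed of transformer above 1.6 m/s)).
It fails at once if the foam block, tester, screwdriver or bottle is shifted by more than 30 mm (distance of any of foam, tester, screwdriver, bottle from where it was at the start of the episode above 0.03 m).
It also fails if it takes over 69 s, if anything falls off the work surface, if the arm or the gripper's body presses on something with over 40 N, if the wrist force passes 120 N, or if a joint passes its speed limit or range.

## Working session

There is one attempt and no reset: what is moved stays moved. The work goes in short steps, Python scripts to look and compute and a tool call to move; the robot and the scene stay as the last step left them, time stands still between calls to the robot, and variables do not carry over. Pictures are saved under pics/ and viewed, about 8 in all and at most 12, crops included, and the job is handed in when it is done.

Besides the shell and the picture viewer there is one more tool, called after ">>>" by a JSON object that holds its "op" and its "data". play_rows: Moves the arm, as the interface text tells. Its arguments: {"type":"object","properties":{"increments":{"type":"array","items":{"type":"array","items":{"type":"array","items":{"type":"number"}}}},"newtons":{"type":"number"}},"required":["increments"]}

```bash
mkdir -p pics; ls; cat > h.py <<'E'
import numpy as np, cv2, json
from bench import get_state, eyes, finish_job, finder, env
def save(n,f,crop=None,s=1):
    im=eyes.get_image(n)
    o=im if crop is None else im[crop[1]:crop[3],crop[0]:crop[2]]
    o=cv2.resize(o,None,fx=s,fy=s,interpolation=cv2.INTER_CUBIC)
    cv2.imwrite('pics/'+f,o[...,::-1]); return im
def ray(n,px,c=None):
    c=c or eyes.calibration(n); R=cv2.Rodrigues(np.array(c['rvec'],float))[0]; t=np.array(c['tvec'],float).ravel()
    x=(px[0]-c['cx'])/c['fx']; y=(px[1]-c['cy'])/c['fy']
    if n=='wrist':
        r=np.hypot(x,y); k=np.sin(r)/r if r>1e-9 else 1; d=np.array([x*k,y*k,np.cos(r)])
    else: d=np.array([x,y,1.])
    return -R.T@t, R.T@d/np.linalg.norm(d)
def at(n,px,z,c=None):
    o,d=ray(n,px,c); return o+d*(z-o[2])/d[2]
def tri(rays):
    A=sum(np.eye(3)-np.outer(d,d) for o,d in rays); b=sum((np.eye(3)-np.outer(d,d))@o for o,d in rays)
    return np.linalg.solve(A,b)
E
python3 - <<'E'
from h import *
a=save('top','top1.png',s=1.5); b=save('scene','scene1.png',s=1.5)
for n in ['heatsink','connector','transformer','bin_heatsink','foam','tester','screwdriver','bottle']:
  for c in ['top','scene']:
    print(n,c,[(np.round(d['at']).astype(int).tolist(),round(d['score'],2),np.round(at(c,d['at'],.02)[:2],3).tolist()) for d in finder.recognise(c,n)[:5]])
print(get_state()['orientation'],env.tip_extent, ray('top',(256,192)),ray('scene',(256,192)))
E
```

```text
pics
heatsink top [([300, 225], 0.87, [0.442, -0.16])]
heatsink scene [([192, 190], 0.82, [0.448, -0.172])]
connector top [([254, 218], 0.81, [0.467, -0.016])]
connector scene [([247, 184], 0.66, [0.469, -0.027])]
transformer top [([186, 238], 0.73, [0.409, 0.196]), ([210, 194], 0.66, [0.543, 0.12])]
transformer scene [([307, 189], 0.9, [0.545, 0.116]), ([308, 160], 0.7, [0.408, 0.183]), ([328, 139], 0.38, [0.308, 0.305]), ([98, 218], 0.26, [0.491, -0.406])]
bin_heatsink top [([366, 193], 0.92, [0.538, -0.373]), ([234, 150], 0.47, [0.683, 0.04])]
bin_heatsink scene [([114, 224], 0.77, [0.526, -0.373]), ([287, 227], 0.37, [0.67, 0.005])]
foam top [([302, 156], 0.8, [0.66, -0.174]), ([299, 225], 0.31, [0.44, -0.159])]
foam scene [([210, 229], 0.78, [0.619, -0.165]), ([331, 140], 0.52, [0.319, 0.308])]
tester top [([184, 149], 0.78, [0.687, 0.201])]
tester scene [([365, 197], 0.7, [0.626, 0.241])]
screwdriver top [([149, 269], 0.71, [0.316, 0.308])]
screwdriver scene [([329, 140], 0.67, [0.317, 0.304])]
bottle top [([350, 257], 0.72, [0.339, -0.314])]
bottle scene [([314, 160], 0.6, [0.414, 0.2]), ([135, 173], 0.56, [0.314, -0.306]), ([247, 186], 0.51, [0.48, -0.03])]
[[-9.58303618e-01  2.85751942e-01  5.17645132e-05]
 [ 2.85751947e-01  9.58303607e-01  1.44906965e-04]
 [-8.19867309e-06  1.53656679e-04 -9.99999988e-01]] 0.008 (array([ 0.46609524, -0.00427601,  1.21451355]), array([ 0.06806557, -0.01784704, -0.99752121])) (array([ 1.3000738 , -0.2979704 ,  0.60931376]), array([-0.76926049,  0.27502044, -0.57671661]))
```

View pics/top1.png

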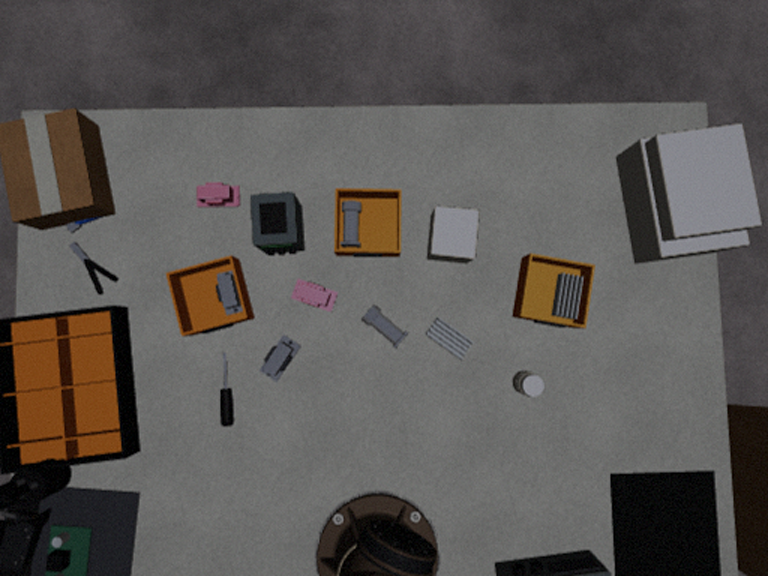

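View pics/scene1.png

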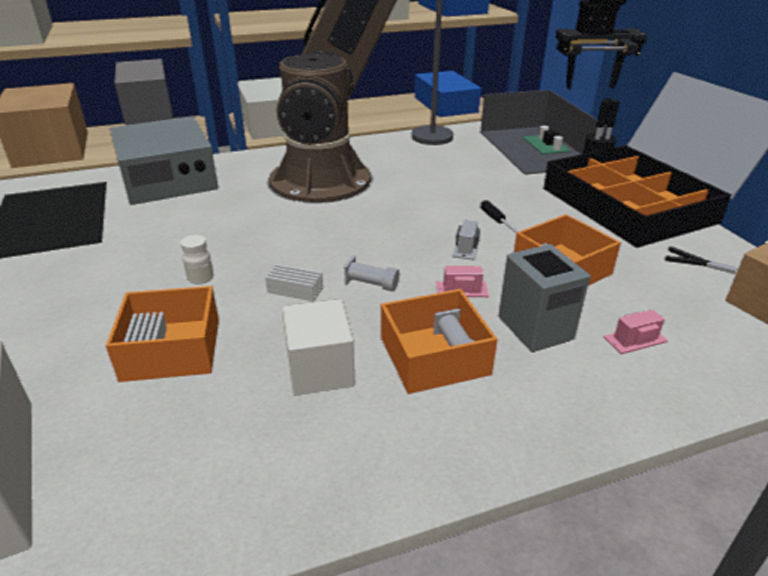

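The grey transformer at top px (187,238) is the loose one. Its pink look-alikes are at (210,196) and (145,130). The bins are heatsink at (369,194), connector at (245,149) and transformer at (140,197), and each twin is visible inside its bin. I'll move over the transformer for a close look.

>>> {"op": "play_rows", "data": {"increments": [[[0, -4, -4, 0, 3], [0, -8, -8, 0, 6], [0, -12, -12, 0, 9], [0, -15.5, -15.5, 0, 12], [0, -19, -18.5, 0, 15], [0, -22.5, -21.5, 0, 18], [0, -26, -25, 0, 21], [0, -30, -28.5, 0, 21], [0, -33.5, -32, 0, 21], [0, -33.5, -32, 0, 21], [0, -33.5, -32, 0, 21], [0, -33.5, -32, 0, 21]]], "newtons": 30}}

```text
t: 2.1
tcp_pos: [0.4078, 0.1971, 0.2226]
orientation: [[-0.792, 0.611, -0.0], [0.611, 0.792, 0.0], [0.0, 0.0, -1.0]]
ft_force: [-0.6, 0.7, -0.1]
width: 0.0951
```

```bash
cat > bins.py <<'E'
from h import *
from scipy.optimize import minimize
from scipy.spatial import ConvexHull
im=eyes.get_image('top'); sc=eyes.get_image('scene')
def orange(im):
    h=cv2.cvtColor(im,cv2.COLOR_RGB2HSV); return ((h[...,0]>5)&(h[...,0]<20)&(h[...,1]>130)&(h[...,2]>50)).astype(np.uint8)
def proj(c,P):
    return cv2.projectPoints(P,np.array(c['rvec'],float),np.array(c['tvec'],float),np.array([[c['fx'],0,c['cx']],[0,c['fy'],c['cy']],[0,0,1.]]),None)[0].reshape(-1,2)
box=np.array([[sx*.065,sy*.067,z] for sx in(1,-1) for sy in(1,-1) for z in(0,.07)])
res={}
for n,x0 in dict(transformer=(.53,.345,.2),connector=(.68,.035,0.),heatsink=(.538,-.373,-.1)).items():
    masks=[]
    for cam,I in (('top',im),):
        c=eyes.calibration(cam); m=orange(I); p=proj(c,np.array([[x0[0],x0[1],.04]]))[0]
        k,l,s,_=cv2.connectedComponentsWithStats(cv2.morphologyEx(m,cv2.MORPH_CLOSE,np.ones((3,3))))
        j=min(range(1,k),key=lambda j:np.hypot(*(s[j,:2]+s[j,2:4]/2-p))+1e3*(s[j,4]<400))
        pts=np.argwhere(l==j)[:,::-1].astype(np.int32); S=4
        M=np.zeros((384*S,512*S),np.uint8); hull=cv2.convexHull(pts)
        q=np.vstack([hull.reshape(-1,2)*S+[a,b] for a in(0,S) for b in(0,S)]).astype(np.int32)
        cv2.fillConvexPoly(M,cv2.convexHull(q),1); masks.append((c,M,s[j]))
    def cost(v):
        cs,sn=np.cos(v[2]),np.sin(v[2]); P=box@np.array([[cs,sn,0],[-sn,cs,0],[0,0,1]])+[v[0],v[1],0]; e=0
        for c,M,_ in masks:
            h=cv2.convexHull(((proj(c,P)+.5)*4).astype(np.float32)); N=np.zeros_like(M)
            cv2.fillConvexPoly(N,np.round(h*16).astype(np.int32),1,shift=4); e+=(N^M).sum()/M.sum()
        return e
    r=min((minimize(cost,[x0[0],x0[1],a],method='Nelder-Mead',options=dict(initial_simplex=np.array([[x0[0],x0[1],a]]+[[x0[0]+.02*(i==0),x0[1]+.02*(i==1),a+.2*(i==2)] for i in range(3)]),xatol=1e-4,fatol=1e-4)) for a in (x0[2],x0[2]+.3,x0[2]-.3)),key=lambda r:r.fun)
    res[n]=r.x.tolist(); print(n,np.round(r.x,4),np.degrees(r.x[2]).round(1),round(r.fun,3),masks[0][2])
json.dump(res,open('bins.json','w'))
E
python3 bins.py; python3 - <<'E'
from h import *
s=get_state(); print(s['t'],s['tcp_pos'],s['orientation'].round(3) if hasattr(s['orientation'],'round') else s['orientation'])
c=eyes.calibration('wrist'); json.dump({k:np.array(v).tolist() for k,v in c.items()},open('w1.json','w')); print(c)
im=save('wrist','w1.png',s=1.5); cv2.imwrite('w1raw.png',im[...,::-1])
for n in ['transformer','transformer_a']: print([(d['at'],d['score'],at('wrist',d['at'],.04,c).round(3)) for d in finder.recognise('wrist',n)])
E
```

```text
transformer [0.5388 0.3324 0.2454] 14.1 0.014 [ 111  171   58   53 1712]
connector [ 0.6837  0.0072 -0.0184] -1.1 0.016 [ 223  126   44   45 1420]
heatsink [ 0.5339 -0.3765 -0.2002] -11.5 0.055 [ 346  169   50   49 1274]
2.2 [0.40752854 0.19769461 0.2226421 ] [[-0.793  0.609 -0.   ]
 [ 0.609  0.793  0.   ]
 [ 0.     0.    -1.   ]]
{'fx': 297.3186396354542, 'fy': 297.3186396354542, 'cx': 254.86565913374866, 'cy': 193.84670834105816, 'rvec': array([-2.57885922, -1.27173943, -0.18486822]), 'tvec': array([-0.4045344 , -0.22660943,  0.33391931])}
[([271.8, 267.4], 0.89, array([0.52, 0.14, 0.04])), ([256.2, 170.7], 0.74, array([0.403, 0.203, 0.04 ]))]
[([271.8, 267.4], 0.89, array([0.52, 0.14, 0.04])), ([256.2, 170.7], 0.74, array([0.403, 0.203, 0.04 ]))]
```

View pics/w1.png

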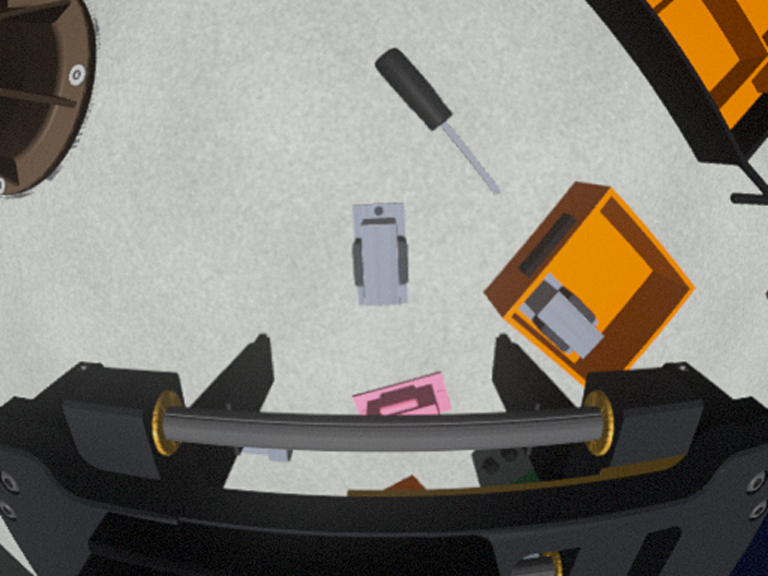

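The grey transformer lies right under the camera at wrist px (254,173). The transformer bin is at (393,190), with its twin along the -y wall and the label on the -x side. Pink look-alike is at (268,262), so I'm on the right part. Next I'll compute the poses.

```bash
python3 - <<'E'
from h import *
c=json.load(open('w1.json')); A=lambda u,v,z: at('wrist',(u/1.5,v/1.5),z,c)
print('cam',ray('wrist',(c['cx'],c['cy']),c))
P=[A(353,204,.004),A(404,203,.004),A(407,304,.004),A(358,304,.004)]
for p in P: print(p.round(4))
f=lambda a,b:np.degrees(np.arctan2((b-a)[1],(b-a)[0]))
print('foot edges yaw',f(P[0],P[3]),f(P[1],P[2]),'len',np.linalg.norm(P[3]-P[0]),'wid',np.linalg.norm(P[1]-P[0]))
print('foot top-edge mid + 45:',((P[0]+P[1])/2).round(4),'bulge mid',A(381,262,.03).round(4),'blocktop',A(380,262,.044).round(4))
print('tri', tri([ray('wrist',(256.2,170.7),c),ray('top',(186,238)),ray('scene',(308,160))]).round(3))
Q=[A(*q,.07) for q in [(609,189),(694,288),(584,385),(503,316)]]
for q in Q: print('rim',q.round(4))
print(np.mean(Q,0).round(4),f(Q[0],Q[1]),f(Q[3],Q[2]),[np.linalg.norm(Q[i]-Q[i-1]).round(4) for i in range(4)])
print(get_state()['tcp_pos'])
E
```

```text
cam (array([0.34294897, 0.24705762, 0.38451339]), array([ 0.22650171, -0.17464454, -0.95822558]))
[0.3564 0.2049 0.004 ]
[0.3822 0.2399 0.004 ]
[0.4563 0.1878 0.004 ]
[0.4294 0.1528 0.004 ]
foot edges yaw -35.50543531474723 -35.145468145385465 len 0.08970990508934784 wid 0.04348783978938957
foot top-edge mid + 45: [0.3693 0.2224 0.004 ] bulge mid [0.4067 0.1965 0.03  ] blocktop [0.4037 0.1979 0.044 ]
tri [0.406 0.194 0.014]
rim [0.4584 0.3767 0.07  ]
rim [0.5827 0.4095 0.07  ]
rim [0.5906 0.2762 0.07  ]
rim [0.4898 0.251  0.07  ]
[0.5304 0.3283 0.07  ] 14.812918546145486 14.021741428204914 [np.float64(0.1295), np.float64(0.1286), np.float64(0.1336), np.float64(0.1039)]
[0.40766311 0.1975526  0.22265735]
```

>>> {"op": "play_rows", "data": {"increments": [[[0, 0, -0.2, 5, -2], [0, 0, -0.2, 10, -2], [0, 0, -0.2, 14, -2], [0, 0, -0.2, 17.5, -2], [0, 0, -0.2, 19.5, -2], [0, 0, -0.2, 20.5, -2], [0, 0, -0.2, 20.5, -2], [255, 0, -0.2, 20.5, -2], [255, 0, -0.2, 20.5, -2], [255, 0, -0.2, 20.5, -2], [255, 0, -0.2, 20.5, -2], [255, 0, -0.2, 20.5, -2], [255, 0, -0.2, 20.5, -2], [255, 0, -0.2, 18, -2], [255, 0, -0.2, 14, -2], [255, 0, -0.2, 10, -2], [255, 0, -0.2, 7, -2], [255, 0, -0.2, 6, -2]]], "newtons": 35}}

```text
t: 4.15
tcp_pos: [0.4076, 0.1952, 0.165]
orientation: [[-0.813, 0.582, 0.004], [0.582, 0.813, 0.001], [-0.002, 0.003, -1.0]]
ft_force: [-0.4, 0.2, -3.7]
width: 0.0431
```

>>> {"op": "play_rows", "data": {"increments": [[[255, -0.1, 3, 0, -8], [255, -0.3, 6.5, 0, -16], [255, -0.5, 10, 0, -24], [255, -0.6, 13.5, 0, -32], [255, -0.8, 17, 0, -40], [255, -0.9, 19, 0, -48], [255, -0.9, 20.2, 0, -50], [255, -0.9, 20.2, 0, -50], [255, -0.9, 20.2, 0, -50]]]}}

```text
t: 5.05
tcp_pos: [0.5311, 0.3533, 0.1617]
orientation: [[-0.969, -0.246, -0.002], [-0.246, 0.969, -0.001], [0.002, -0.0, -1.0]]
ft_force: [-0.6, 0.0, -2.7]
width: 0.0434
```

```bash
cat > look.py <<'E'
import sys
from h import *
n=sys.argv[1]; s=get_state(); c=eyes.calibration('wrist'); json.dump({k:np.array(v).tolist() for k,v in c.items()},open(n+'.json','w'))
save('wrist',n+'.png',s=1.5); print(s['t'],s['tcp_pos'].round(4),s['orientation'].round(3),s['width'])
E
python3 look.py w2
```

```text
5.05 [0.5311 0.3533 0.1617] [[-0.969 -0.246 -0.002]
 [-0.246  0.969 -0.001]
 [ 0.002 -0.    -1.   ]] 0.04336589457554298
```

View pics/w2.png

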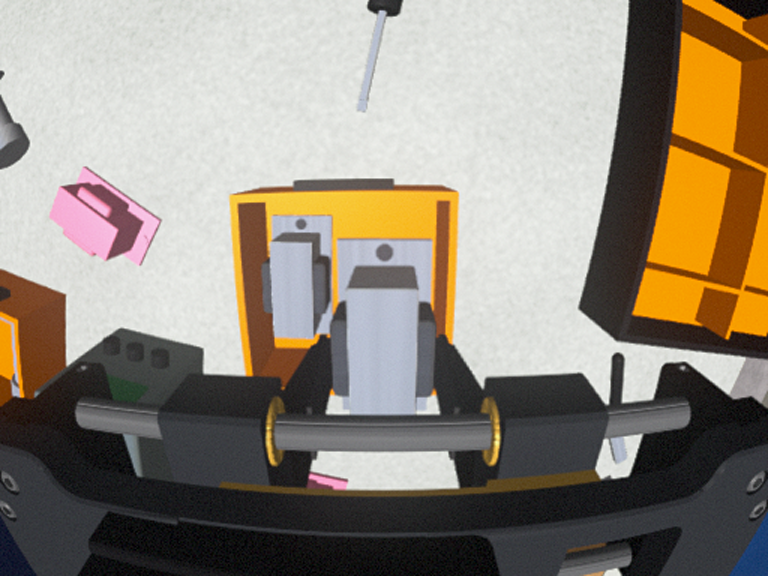

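The held transformer shows at wrist px (255,220). The bin below has its -x rim corners at 1.5x px (231,193) and (458,191), and the twin is on the left.

```bash
python3 - <<'E'
from h import *
c=json.load(open('w2.json')); A=lambda u,v,z: at('wrist',(u/1.5,v/1.5),z,c)
a,b=A(231,194,.07),A(458,191,.07); print(a,b,np.linalg.norm(a-b))
y=(b-a)/np.linalg.norm(a-b); x=np.array([y[1],-y[0],0]); print(np.degrees(np.arctan2(y[1],y[0]))-90,(a+b)/2+.065*x)
print('twin foot -x edge', A(272,216,.009),A(331,216,.009))
E
```

```text
[0.48974528 0.25101213 0.07      ] [0.45719356 0.37907824 0.07      ] 0.1321383463800526
14.26137975618228 [0.53646625 0.33105766 0.07      ]
twin foot -x edge [0.50791347 0.26516947 0.009     ] [0.49814335 0.30723487 0.009     ]
```

>>> {"op": "play_rows", "data": {"increments": [[[255, 0, 0.2, 4, 0], [255, 0, 0.2, 8, 0], [255, 0, 0.2, 11, 0], [255, 0, 0.2, 12.6, 0], [255, 0, 0.2, 12.6, 0], [255, 0, 0.2, 12.6, 0], [118, 0, 0.2, 12.6, 0], [118, 0, 0.2, 12.6, 0], [118, 0, 0.2, 12.6, 0]]]}}

```text
t: 6.0
tcp_pos: [0.5315, 0.356, 0.037]
orientation: [[-0.969, -0.248, 0.001], [-0.248, 0.969, 0.0], [-0.001, 0.0, -1.0]]
ft_force: [-0.2, 0.9, -0.1]
width: 0.0507
```

>>> {"op": "play_rows", "data": {"increments": [[[118, 0, 0, -3, 0], [118, 0, 0, -7, 0], [0, 0, 0, -12, 0], [0, 0, 0, -17, 0], [0, 2, -4, -20, -5], [0, 4, -8, -21, -10], [0, 6, -12, -21, -15], [0, 8, -16, -21, -20], [0, 10, -20, -21, -25], [0, 11.5, -24, -21, -30], [0, 13, -28, -21, -35], [0, 14.5, -32, -21, -38], [0, 15.5, -34.4, -21, -38], [0, 15.5, -34.4, -21, -38], [0, 15.5, -34.4, -21, -38]]]}}

```text
t: 7.5
tcp_pos: [0.4667, -0.016, 0.2468]
orientation: [[-0.612, -0.791, 0.0], [-0.791, 0.612, 0.0], [-0.0, -0.0, -1.0]]
ft_force: [-0.0, 0.3, -0.1]
width: 0.0951
```

```bash
python3 look.py w3
```

```text
7.5 [ 0.4667 -0.016   0.2468] [[-0.612 -0.791  0.   ]
 [-0.791  0.612  0.   ]
 [-0.    -0.    -1.   ]] 0.09514516719529643
```

View pics/w3.png

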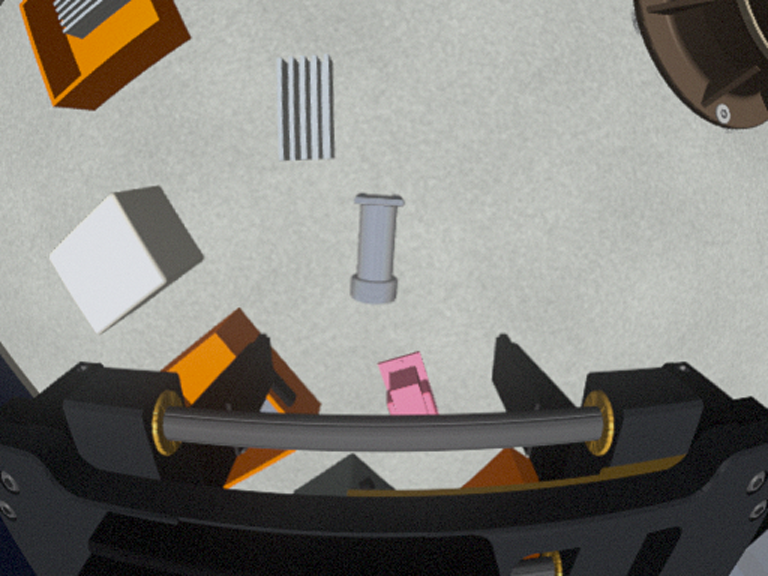

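The connector lies centred at 1.5x px (376,250), with its flange up at (379,200) and collar at (373,290). The heat sink is at (305,108).

```bash
python3 - <<'E'
from h import *
c=json.load(open('w3.json')); A=lambda u,v,z: at('wrist',(u/1.5,v/1.5),z,c)
f=lambda a,b:np.degrees(np.arctan2((b-a)[1],(b-a)[0]))
fl,fb,cb,ce=A(379.5,200,.03),A(378.5,208,.021),A(375,275,.021),A(373,302,.015)
print(fl,fb,cb,ce); print('yaw barrel',f(fb,cb),'flange-end',f(fl,ce),np.linalg.norm(cb-fb))
b1=(A(360,212,.021)+A(398,212,.021))/2; b2=(A(355,290,.021)+A(397,290,.021))/2
print('edges',b1,b2,f(b1,b2),'barrelwidth',np.linalg.norm(A(358,245,.021)-A(395,245,.021)))
H=[A(*p,.034) for p in [(279,57),(333,57),(334,158),(283,158)]]
for h in H: print('hs',h.round(4))
print(np.mean(H,0),f(H[0],H[3]),f(H[1],H[2]),np.linalg.norm(H[0]-H[1]),np.linalg.norm(H[0]-H[3]))
print('tri conn',tri([ray('wrist',(376/1.5,250/1.5),c),ray('top',(254,218)),ray('scene',(247,184))]).round(3),'hs',tri([ray('wrist',(306/1.5,108/1.5),c),ray('top',(300,225)),ray('scene',(192,190))]).round(3))
E
```

```text
[ 0.43876205 -0.05567768  0.03      ] [ 0.4442683  -0.05008136  0.021     ] [ 0.48369657 -0.00437338  0.021     ] [0.50212427 0.01607357 0.015     ]
yaw barrel 49.218535060892194 flange-end 48.552862731289046 0.06036396607289834
edges [ 0.446058  -0.0470702  0.021    ] [0.49162889 0.00725166 0.021     ] 50.0065356516299 barrelwidth 0.03269902475737927
hs [ 0.4286 -0.2068  0.034 ]
hs [ 0.394  -0.1765  0.034 ]
hs [ 0.4465 -0.1074  0.034 ]
hs [ 0.48  -0.135  0.034]
[ 0.43728354 -0.15642122  0.034     ] 54.37926975094172 52.76251049629994 0.04597946132410341 0.0882981054913925
tri conn [ 0.467 -0.022  0.017] hs [ 0.44  -0.165  0.01 ]
```

>>> {"op": "play_rows", "data": {"increments": [[[0, 0.3, -0.4, 5, 3], [0, 0.3, -0.4, 10, 3], [0, 0.3, -0.4, 15, 3], [0, 0.3, -0.4, 19, 3], [0, 0.3, -0.4, 22, 3], [0, 0.3, -0.4, 23.5, 3], [0, 0.3, -0.4, 23.5, 3], [255, 0.3, -0.4, 23.5, 3], [255, 0.3, -0.4, 23.5, 3], [255, 0.3, -0.4, 23.5, 3], [255, 0.3, -0.4, 23.5, 3], [255, 0.3, -0.4, 23.5, 3], [255, 0.3, -0.4, 23.5, 3], [255, 0.3, -0.4, 23.5, 3], [255, 0.3, -0.4, 21, 3], [255, 0.3, -0.4, 17, 3], [255, 0.3, -0.4, 13, 3], [255, 0.3, -0.4, 9, 3], [255, 0.3, -0.4, 8, 3], [255, 0.3, -0.4, 8, 3]]]}}

```text
t: 9.55
tcp_pos: [0.4686, -0.0207, 0.1679]
orientation: [[-0.651, -0.759, 0.003], [-0.759, 0.651, -0.001], [-0.002, -0.003, -1.0]]
ft_force: [0.4, 0.2, 0.2]
width: 0.0013
```

The fingers closed on nothing, so I need to see what happened.

```bash
python3 look.py w4
```

```text
9.55 [ 0.4686 -0.0207  0.1679] [[-0.651 -0.759  0.003]
 [-0.759  0.651 -0.001]
 [-0.002 -0.003 -1.   ]] 0.0013338577347261332
```

View pics/w4.png

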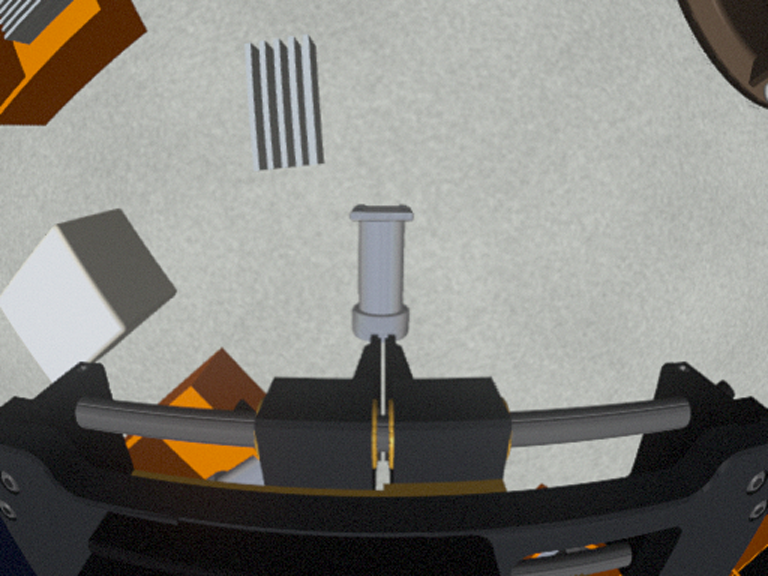

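The connector still lies flat on the bench at 1.5x px (381,270), well aligned. Probably I lifted before the fingers had closed, so next time I'll pre-close and check the width before lifting.

```bash
python3 - <<'E'
from h import *
c=json.load(open('w4.json')); A=lambda u,v,z: at('wrist',(u/1.5,v/1.5),z,c)
f=lambda a,b:np.degrees(np.arctan2((b-a)[1],(b-a)[0]))
b1=(A(359,223,.021)+A(404,223,.021))/2; b2=(A(358,300,.021)+A(403,300,.021))/2
print(b1,b2,f(b1,b2), 'flange top',A(381,207,.042),A(381,211,.042),'collar end low',A(380.5,339,.025))
d=b2-b1; d/=np.linalg.norm(d); print('origin est', b1+.04*d)
g=A(381,305,.03); print('collar start',g, g-.026*d)
s=get_state();T=s['orientation'];print(s['tcp_pos'])
print('w',np.linalg.norm(A(359,250,.021)-A(404,250,.021)))
E
```

```text
[ 0.44418212 -0.05022724  0.021     ] [ 0.48138475 -0.00797516  0.021     ] 48.63632840792134 flange top [ 0.43564466 -0.06052158  0.042     ] [ 0.43734378 -0.0585409   0.042     ] collar end low [0.50028628 0.01407179 0.025     ]
origin est [ 0.47061557 -0.02020603  0.021     ]
collar start [ 0.48159582 -0.00708367  0.03      ] [ 0.46441409 -0.02659745  0.03      ]
[ 0.46798701 -0.0206229   0.16650764]
w 0.031751017780740215
```

>>> {"op": "play_rows", "data": {"increments": [[[60, 0.6, -0.1, 0, 0], [60, 0.6, -0.1, 0, 0], [60, 0.6, -0.1, 0, 0], [60, 0.6, -0.1, 0, 0], [60, 0.6, -0.1, 5, 0], [60, 0.6, -0.1, 10, 0], [60, 0.6, -0.1, 14, 0], [60, 0.6, -0.1, 15.6, 0], [60, 0.6, -0.1, 15.6, 0], [255, 0.6, -0.1, 15.6, 0], [255, 0.6, -0.1, 15.6, 0], [255, 0.6, -0.1, 15.6, 0], [255, 0.6, -0.1, 15.6, 0], [255, 0.6, -0.1, 15.6, 0], [255, 0.6, -0.1, 15.6, 0], [255, 0.6, -0.1, 15.6, 0]]], "newtons": 45}}

```text
t: 11.2
tcp_pos: [0.4651, -0.0258, 0.0107]
orientation: [[-0.651, -0.759, 0.0], [-0.759, 0.651, 0.0], [-0.0, -0.0, -1.0]]
ft_force: [-0.2, 0.2, 0.2]
width: 0.0309
```

>>> {"op": "play_rows", "data": {"increments": [[[255, 0, 0, -1, 0], [255, 0, 0, -2, 0], [255, 0, 0, -4, 0], [255, 0, 0, -7, 0], [255, 0, 0, -10, 0], [255, 0, 0, -13, 0], [255, 0, 0, -15, 0], [255, 0, 0, -15, 0], [255, 0, 0, -15, 0]]]}}

```text
t: 12.1
tcp_pos: [0.4647, -0.0258, 0.1609]
orientation: [[-0.651, -0.759, 0.001], [-0.759, 0.651, -0.0], [-0.001, -0.001, -1.0]]
ft_force: [0.4, 0.4, -2.0]
width: 0.0311
```

>>> {"op": "play_rows", "data": {"increments": [[[255, -2, -2.2, 0, 7], [255, -4, -4.3, 0, 14], [255, -6, -6.5, 0, 21], [255, -8, -8.6, 0, 28], [255, -10, -10.8, 0, 35], [255, -12, -13, 0, 42], [255, -14, -15, 0, 49], [255, -14.6, -15.7, 0, 50.5], [255, -14.6, -15.7, 0, 50.5], [255, -14.6, -15.7, 0, 50.5]]]}}

```text
t: 13.1
tcp_pos: [0.6779, -0.0171, 0.1595]
orientation: [[-1.0, 0.017, -0.002], [0.017, 1.0, 0.0], [0.002, 0.0, -1.0]]
ft_force: [-0.1, -0.2, -1.6]
width: 0.0312
```

```bash
python3 look.py w5
```

```text
13.1 [ 0.6779 -0.0171  0.1595] [[-1.     0.017 -0.002]
 [ 0.017  1.     0.   ]
 [ 0.002  0.    -1.   ]] 0.031184175075911758
```

View pics/w5.png

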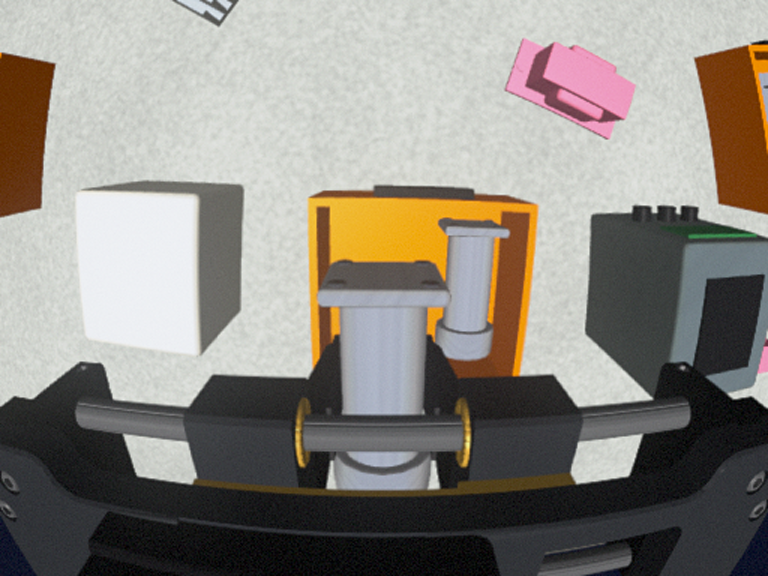

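The connector is held level at 1.5x px (383,340). The bin rim corners are at (309,198) and (537,204), the twin is on the +y side at (470,290), and the foam is well to the left.

```bash
python3 - <<'E'
from h import *
c=json.load(open('w5.json')); A=lambda u,v,z: at('wrist',(u/1.5,v/1.5),z,c)
a,b=A(309,199,.07),A(537,204,.07); print(a,b,np.linalg.norm(a-b))
y=(b-a)/np.linalg.norm(a-b); x=np.array([y[1],-y[0],0]); print(np.degrees(np.arctan2(y[1],y[0]))-90,(a+b)/2+.065*x)
print('twin flange',A(438,220,.047),A(508,233,.047)); print('twin collar', A(435,330,.026),A(494,332,.026))
z=.1595-.011+.021 # held flange top
print('held flange top',A(318,296,z),A(449,296,z)); print('foam right edge',A(243,186,.09),A(200,353,.09))
E
```

```text
[ 0.61639321 -0.05776041  0.07      ] [0.61985604 0.07437146 0.07      ] 0.13217724027644134
-1.5012299711011678 [0.68310231 0.00660263 0.07      ]
twin flange [0.63286529 0.01813453 0.047     ] [0.64103474 0.06360988 0.047     ]
twin collar [0.71421478 0.0198283  0.026     ] [0.71701254 0.06347311 0.026     ]
held flange top [ 0.6434975  -0.03972072  0.1695    ] [0.64428233 0.00736539 0.1695    ]
foam right edge [ 0.6060757  -0.09013129  0.09      ] [ 0.70282234 -0.12787858  0.09      ]
```

>>> {"op": "play_rows", "data": {"increments": [[[255, 0, -0.1, 4, 0], [255, 0, -0.1, 8, 0], [255, 0, -0.1, 11, 0], [255, 0, -0.1, 12.2, 0], [255, 0, -0.1, 12.2, 0], [255, 0, -0.1, 12.2, 0], [138, 0, -0.1, 12.2, 0], [138, 0, -0.1, 12.2, 0], [138, 0, -0.1, 12.2, 0], [138, 0, -0.1, 12.2, 0]]]}}

```text
t: 14.15
tcp_pos: [0.6794, -0.0181, 0.0392]
orientation: [[-1.0, 0.019, 0.001], [0.019, 1.0, -0.0], [-0.001, 0.0, -1.0]]
ft_force: [0.2, 0.8, 0.1]
width: 0.0432
```

>>> {"op": "play_rows", "data": {"increments": [[[138, 0, 0, -3, 0], [138, 0, 0, -7, 0], [60, 0, 0, -12, 0], [60, 0, 0, -17, 0], [60, 3, -2, -20, -8], [60, 7, -4, -20, -16], [60, 11, -6.5, -20, -24], [60, 15, -9, -20, -32], [60, 19, -11.5, -20, -40], [60, 22, -13.5, -20, -48], [60, 23.9, -14.4, -20, -54.5], [60, 23.9, -14.4, -20, -54.5], [60, 23.9, -14.4, -20, -54.5]]]}}

```text
t: 15.45
tcp_pos: [0.4539, -0.0998, 0.2296]
orientation: [[-0.649, -0.761, -0.018], [-0.757, 0.648, -0.083], [0.075, -0.04, -0.996]]
ft_force: [0.3, -0.1, -0.3]
width: 0.0731
```

```bash
python3 look.py w6
```

```text
15.45 [ 0.4539 -0.0998  0.2296] [[-0.649 -0.761 -0.018]
 [-0.757  0.648 -0.083]
 [ 0.075 -0.04  -0.996]] 0.07306291148550452
```

View pics/w6.png

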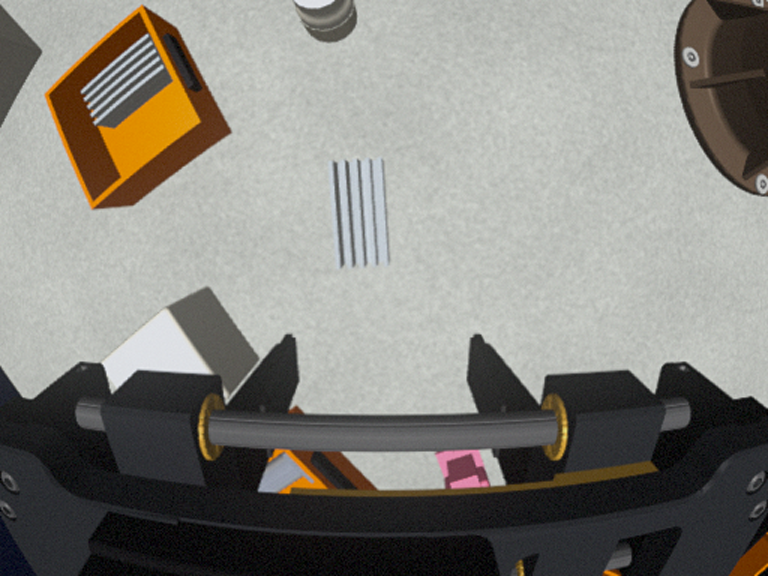

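The arm is still in transit and slightly tilted. I'll hold it to settle.

>>> {"op": "play_rows", "data": {"increments": [[[60, 0, 0, 0, 0], [60, 0, 0, 0, 0], [60, 0, 0, 0, 0]]]}}

```text
t: 15.8
tcp_pos: [0.4536, -0.1005, 0.229]
orientation: [[-0.649, -0.76, -0.019], [-0.757, 0.648, -0.084], [0.076, -0.04, -0.996]]
ft_force: [-0.4, -0.5, 0.2]
width: 0.0726
```

```bash
python3 - <<'E'
from bench import get_state
s=get_state(); print(s['joint_pos'],s['qvel'],s['tcp_pos'],s['orientation'])
E
```

```text
[-0.31152216  0.25793668  1.92726662 -0.10510966  0.95167062 -2.68459345] [-0.00108743 -0.00073445  0.002332   -0.00048945  0.00023352 -0.00094993] [ 0.45362435 -0.10052313  0.22904518] [[-0.6493469  -0.76024916 -0.01923087]
 [-0.75668489  0.64841652 -0.0835703 ]
 [ 0.07600386 -0.03971441 -0.9963163 ]]
```

Joint 6 has hit its limit, so I'll use the half-turn equivalent grasp. Turning back.

>>> {"op": "play_rows", "data": {"increments": [[[60, 0, 0, 0, 8], [60, 0, 0, 0, 16], [60, 0, 0, 0, 16]]]}}

```text
t: 16.1
tcp_pos: [0.4535, -0.1004, 0.2291]
orientation: [[-0.835, -0.55, -0.019], [-0.547, 0.833, -0.084], [0.062, -0.059, -0.996]]
ft_force: [0.1, -0.1, -0.5]
width: 0.0726
```

The tilt of about 5° stays in the commanded pose. It's small and workable, so I'll account for it by computing shifts in the tilted tool axes.

```bash
cat >> h.py <<'E'
def go(p,yawy):
    s=get_state(); R=np.array(s['orientation']); p=np.array(p)
    d=R.T@(p-s['tcp_pos'])*100
    cur=np.degrees(np.arctan2(R[1,1],R[0,1])); print('shift cm',d.round(2),'turn',round(cur-yawy,1),'or',round((cur-yawy)%360,1),'from',np.round(s['tcp_pos'],4))
E
python3 - <<'E'
from h import *
f=lambda a,b:np.degrees(np.arctan2((b-a)[1],(b-a)[0])); N=np.linalg.norm
c=json.load(open('w6.json')); A=lambda u,v,z: at('wrist',(u/1.5,v/1.5),z,c)
H=[A(*p,.034) for p in [(332,160),(383,159),(389,264),(340,267)]]
print(np.mean(H,0),f(H[0],H[3]),f(H[1],H[2]),N(H[0]-H[1]),N(H[0]-H[3]),N(H[1]-H[2]))
Q=[A(*q,.07) for q in [(143,9),(201,122),(94,208),(46,94)]]
for q in Q: print(q.round(4))
print(np.mean(Q,0),f(Q[1],Q[2]),f(Q[0],Q[3]),f(Q[1],Q[0])-90,f(Q[2],Q[3])-90,[N(Q[i]-Q[i-1]).round(4) for i in range(4)])
m=np.mean(H,0); go([m[0],m[1],.15],53.6-90)
E
```

```text
[ 0.4376729 -0.1576094  0.034    ] 53.29516233977185 52.882662117032325 0.04146012788515039 0.08865589363805579 0.08613560786930871
[ 0.4574 -0.4221  0.07  ]
[ 0.4815 -0.2957  0.07  ]
[ 0.6058 -0.3203  0.07  ]
[ 0.5805 -0.4501  0.07  ]
[ 0.53131145 -0.37206942  0.07      ] -11.20449472559546 -12.77725152763113 -190.77118016855027 -191.03646882716055 [np.float64(0.1262), np.float64(0.1287), np.float64(0.1268), np.float64(0.1322)]
shift cm [ 3.96 -3.43  8.39] turn 159.8 or 159.8 from [ 0.4535 -0.1004  0.2291]
```

>>> {"op": "play_rows", "data": {"increments": [[[0, 0.4, -0.4, 0, 8.5], [0, 1, -1, 0, 17], [0, 2, -2, 0, 25.5], [0, 3, -2.6, 0, 34], [0, 4, -3.4, 0, 42.5], [0, 4, -3.4, 1, 51], [0, 4, -3.4, 2, 59.5], [0, 4, -3.4, 3, 68], [0, 4, -3.4, 4, 76.5], [0, 4, -3.4, 5, 85], [0, 4, -3.4, 6, 93.5], [0, 4, -3.4, 7, 102], [0, 4, -3.4, 8, 110.5], [0, 4, -3.4, 8, 119], [0, 4, -3.4, 8, 127.5], [0, 4, -3.4, 8, 136], [0, 4, -3.4, 8, 144.5], [0, 4, -3.4, 8, 153], [0, 4, -3.4, 8, 160], [0, 4, -3.4, 8, 160]]]}}

```text
t: 18.1
tcp_pos: [0.4374, -0.1573, 0.1539]
orientation: [[0.593, 0.805, -0.019], [0.802, -0.592, -0.084], [-0.079, 0.034, -0.996]]
ft_force: [0.3, -0.3, 0.1]
width: 0.0952
```

```bash
python3 - <<'E'
from h import *
s=get_state(); print(np.array(s['orientation']).round(3), s['joint_pos'].round(3)); go([.4377,-.1575,.013],-36.8)
E
python3 look.py w7
```

```text
[[ 0.593  0.805 -0.019]
 [ 0.802 -0.592 -0.084]
 [-0.079  0.034 -0.996]] [-0.44   0.361  2.025 -0.125  0.741  0.287]
shift cm [ 1.11 -0.45 14.04] turn 0.5 or 0.5 from [ 0.4374 -0.1573  0.1539]
18.1 [ 0.4374 -0.1573  0.1539] [[ 0.593  0.805 -0.019]
 [ 0.802 -0.592 -0.084]
 [-0.079  0.034 -0.996]] 0.09523546336083681
```

View pics/w7.png

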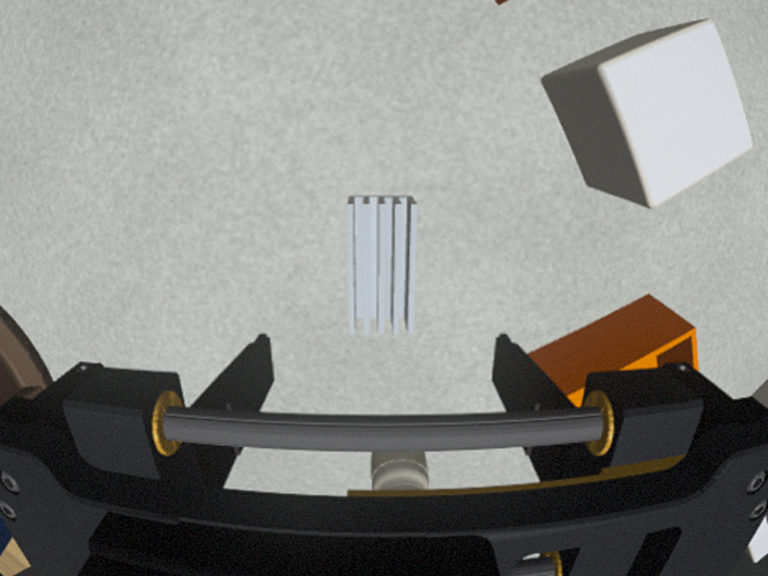

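The heat sink is centred between the fingers and aligned, at 1.5x px (383,265). Grasping.

>>> {"op": "play_rows", "data": {"increments": [[[0, 0.4, -0.2, 4, 0.5], [0, 0.7, -0.3, 8, 0.5], [0, 1, -0.4, 12, 0.5], [0, 1.1, -0.4, 13.9, 0.5], [0, 1.1, -0.4, 13.9, 0.5], [255, 1.1, -0.4, 13.9, 0.5], [255, 1.1, -0.4, 13.9, 0.5], [255, 1.1, -0.4, 13.9, 0.5], [255, 1.1, -0.4, 13.9, 0.5], [255, 1.1, -0.4, 13.9, 0.5], [255, 1.1, -0.4, 13.9, 0.5], [255, 1.1, -0.4, 13.9, 0.5], [255, 1.1, -0.4, 13.9, 0.5], [255, 1.1, -0.4, 13.9, 0.5]]]}}

```text
t: 19.55
tcp_pos: [0.4381, -0.1577, 0.0147]
orientation: [[0.601, 0.799, -0.019], [0.795, -0.6, -0.084], [-0.078, 0.036, -0.996]]
ft_force: [-0.0, -0.4, 6.2]
width: 0.0441
```

>>> {"op": "play_rows", "data": {"increments": [[[255, 0, 0, -1, 0], [255, 0, 0, -3, 0], [255, 0, 0, -6, 0], [255, 0, 0, -10, 0], [255, 0, 0, -14, 0], [255, 0, 0, -15, 0], [255, 0, 0, -15, 0]]]}}

```text
t: 20.25
tcp_pos: [0.4411, -0.145, 0.1653]
orientation: [[0.601, 0.799, -0.016], [0.795, -0.6, -0.085], [-0.078, 0.038, -0.996]]
ft_force: [-0.6, 0.3, -2.0]
width: 0.0444
```

```bash
python3 - <<'E'
from h import *
b=np.radians(-11.3); y=np.array([-np.sin(b),np.cos(b)]); p=np.array([.532,-.374])+.024*y; print(p,get_state()['width']); go([p[0],p[1],.165],-101.3)
E
```

```text
[ 0.53670271 -0.35046525] 0.0444151948691124
shift cm [-10.59  19.97   1.62] turn 64.4 or 64.4 from [ 0.4411 -0.145   0.1653]
```

>>> {"op": "play_rows", "data": {"increments": [[[255, -1.2, 2.2, 0.2, 8], [255, -2.4, 4.5, 0.4, 16], [255, -3.6, 6.8, 0.5, 24], [255, -4.8, 9, 0.7, 32], [255, -6, 11.3, 0.9, 40], [255, -7.2, 13.5, 1.1, 48], [255, -8.4, 15.8, 1.3, 56], [255, -9.6, 18, 1.5, 64], [255, -10.6, 20, 1.6, 64.5], [255, -10.6, 20, 1.6, 64.5], [255, -10.6, 20, 1.6, 64.5]]]}}

```text
t: 21.35
tcp_pos: [0.5357, -0.3504, 0.1611]
orientation: [[0.98, -0.199, -0.022], [-0.2, -0.976, -0.082], [-0.005, 0.084, -0.996]]
ft_force: [0.3, 0.9, -1.1]
width: 0.0442
```

```bash
python3 look.py w8
```

```text
21.35 [ 0.5357 -0.3504  0.1611] [[ 0.98  -0.199 -0.022]
 [-0.2   -0.976 -0.082]
 [-0.005  0.084 -0.996]] 0.04419332538916458
```

View pics/w8.png

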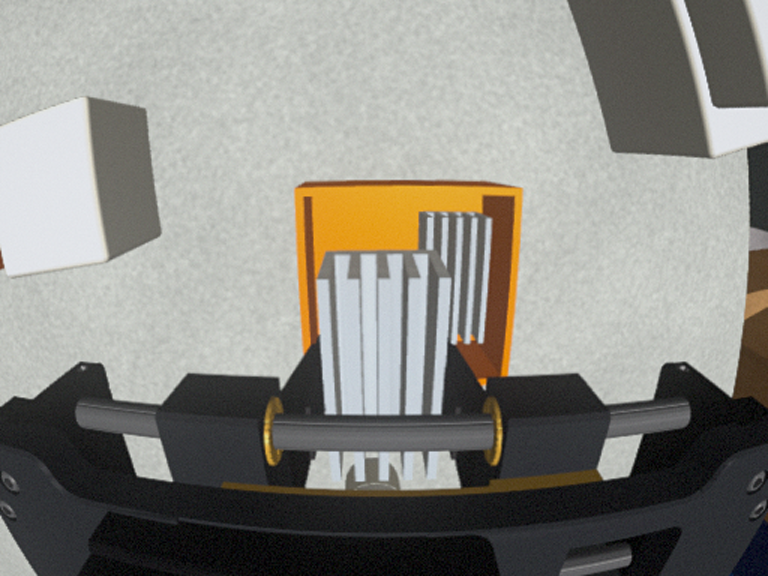

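The heat sink is held over its bin. The +x rim corners are at 1.5x px (297,186) and (521,188), and the twin is on the right (-y) at (456,275).

```bash
python3 - <<'E'
from h import *
c=json.load(open('w8.json')); A=lambda u,v,z: at('wrist',(u/1.5,v/1.5),z,c)
a,b=A(296,187,.07),A(522,188,.07); N=np.linalg.norm(a-b); y=(a-b)/N; x=np.array([y[1],-y[0],0]); C=(a+b)/2-.065*x
print(N,np.degrees(np.arctan2(y[1],y[0]))-90,C)
t=(A(420,212,.039)+A(492,216,.039))/2; print('twin y',(t-C)@y, 'tw edges',[(A(u,260,.039)-C)@y for u in(420,488)])
zt=.1611-.0147+.034
h=[A(318,278,zt),A(450,278,zt)]; print('held',[((p-C)@x,(p-C)@y) for p in h])
p=C+.024*y; go([p[0],p[1],.04],-90+np.degrees(np.arctan2(y[1],y[0]))-90)
E
```

```text
0.13235317520016104 -11.488611999359918 [ 0.53206979 -0.37570192  0.07      ]
twin y -0.03384894374360242 tw edges [np.float64(-0.0099519988898871), np.float64(-0.057087844353117985)]
held [(np.float64(0.04163047095487586), np.float64(0.04823101294640048)), (np.float64(0.04060932330121456), np.float64(0.004141843765460296))]
shift cm [ 0.22 -0.84 12.13] turn 0.0 or 0.0 from [ 0.5357 -0.35    0.1616]
```

>>> {"op": "play_rows", "data": {"increments": [[[255, 0.2, -0.3, 4, 0], [255, 0.2, -0.5, 8, 0], [255, 0.2, -0.6, 10.5, 0], [255, 0.2, -0.6, 11.1, 0], [255, 0.2, -0.6, 11.1, 0], [255, 0.2, -0.6, 11.1, 0], [122, 0.2, -0.6, 11.1, 0], [122, 0.2, -0.6, 11.1, 0], [122, 0.2, -0.6, 11.1, 0], [122, 0.2, -0.6, 11.1, 0]]]}}

```text
t: 22.4
tcp_pos: [0.5377, -0.3547, 0.0527]
orientation: [[0.98, -0.199, -0.019], [-0.2, -0.976, -0.084], [-0.001, 0.086, -0.996]]
ft_force: [0.5, 0.1, 0.2]
width: 0.0496
```

>>> {"op": "play_rows", "data": {"increments": [[[122, 0, 0, -2, 0], [122, 0, 0, -5, 0], [122, 0, 0, -9, 0], [122, 0, 0, -13, 0], [122, 0, 0, -17, 0], [122, -3, 0, -21, 0], [122, -7, 0, -23, 0], [122, -9, 0, -23, 0], [122, -9, 0, -23, 0]]]}}

```text
t: 23.3
tcp_pos: [0.452, -0.3169, 0.283]
orientation: [[0.98, -0.2, -0.018], [-0.2, -0.976, -0.085], [-0.001, 0.087, -0.996]]
ft_force: [0.6, 0.3, 0.4]
width: 0.0496
```

```bash
python3 - <<'E'
from h import *
s=get_state(); print(s['t'],s['tcp_pos'],s['width'])
t=eyes.get_image('top'); sc=eyes.get_image('scene'); w=eyes.get_image('wrist')
f=lambda I,x,y,X,Y,W,H: cv2.resize(I[y:Y,x:X],(W,H),interpolation=cv2.INTER_CUBIC)
top=f(t,100,115,400,285,800,300) if 0 else f(t,100,110,410,290,520,300)
o=np.vstack([np.hstack([top,f(w,80,60,400,384,280,300)]),f(sc,50,100,450,270,800,300)])
cv2.imwrite('pics/end.png',o[...,::-1])
E
```

```text
23.3 [ 0.45204441 -0.31692861  0.28297317] 0.049580768417907026
```

View pics/end.png

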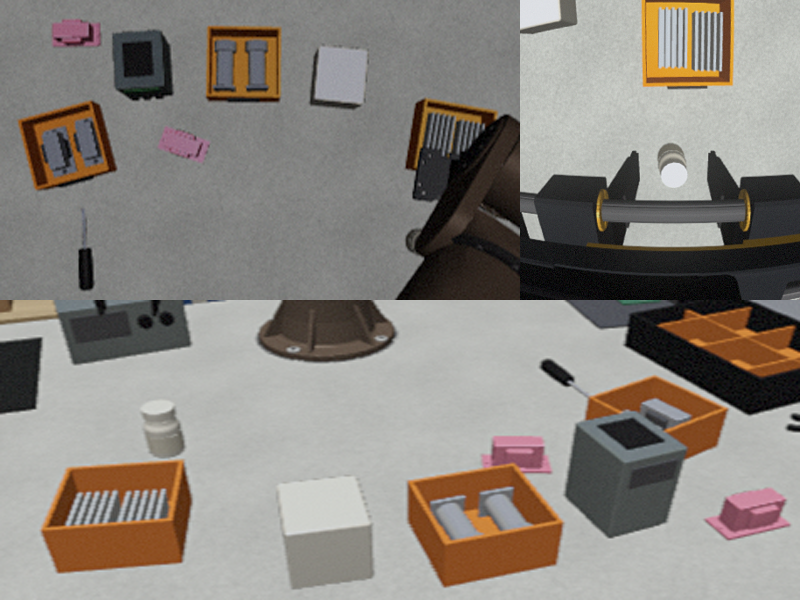

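The final view shows each loose part lying flat beside its twin: heat sinks at (455,130), connectors at (242,65) and transformers at (72,145). Nothing rises above the rims, and the bystanders haven't moved. The gripper is clear, so I'm handing in.

```bash
python3 -c "
from bench import finish_job; print(finish_job())"
```

```text
the job is handed in; nothing more can be done
None
```

I put the transformer, connector and heat sink each into its twin's bin by about 23 s of the 69 s and handed the job in, which returned no verdict.

- **Last checks:** Top, scene and wrist pictures show each part lying flat beside its twin. Nothing shows above the rims, the gripper is clear, and the foam, tester, screwdriver and bottle look unmoved. I checked these by eye and did not measure final positions.
- **Connector:** The first grasp closed on nothing, probably because I lifted before the fingers had shut. The second attempt, with the fingers partly closed first, held.
- **Heat sink:** Joint 6 reached its limit on the way to it and left the tool tilted by about 5°. I used the half-turn grasp instead and released it about 30 mm above the bin floor.
- **Disagreement:** My first reading of one transformer bin corner was about 14 mm off the top-camera fit. A closer look from above agreed with the fit to about 3 mm.
- **Heights:** The two-view measurements for the parts came out at 10–17 mm, rougher than the stated heights. I set the grasp heights from the stated ones.

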